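# Open the child-proof pill bottle in the medicine drawer

### The arm

A 7-joint arm with a two-finger parallel gripper is mounted at the origin on a cart in front of the work surface, level with it; the furniture and walls round the work are solid. World frame = base frame: x ahead of the robot, y to its left, z up, the work surface at z = 0. Lengths are in m, angles in rad, forces in N, time in s.
With the tool pointing down it reaches from about 0.4 to 0.85 m from the base axis. Payload 6.9 kg.
Tool frame: the origin (TCP) lies midway between the tips of the shut fingers; the grasp point (between the pads) lies behind it (ctrl.pinch_z is the z of the grasp point in the tool frame, in m); z points along the fingers, y is the direction in which the jaws open and shut (so a half turn about z gives the same grasp; the last joint's range is limited). The gripper opens to 85 mm and grips with 20 to 120 N. Pads are 22 mm wide; open, the fingers measure 114 mm over their backs; the gripper's body (76 mm by 85 mm) begins 54 mm behind the grasp point. The pads swing forward as they close: fully open they stand 13 mm farther back than shut.
Start: joints at [-1.111, 0.507, -0.238, 1.5, 0.126, 1.149, -0.155], TCP at [0.217, 0.586, 0.199] pointing down, gripper open.
Joint ranges: [-3.08, 3.08], [-0.24, 2.05], [-1.43, 1.35], [0, 2.5], [-1.52, 4.66], [0.17, 1.96], [-2.89, 2.89]. Speed limits (rad/s): [2.39, 2.39, 3.14, 3.14, 3.14, 3.14, 3.14].

### API

Orientations are given as a unit quaternion [w, x, y, z].
In Python, from station import ctrl, get_state, vision, ticket, models gives the robot as it stands. Calls block until the motion is done:
- ctrl.movep(position, orientation): joint-space move of the TCP to a pose.
- ctrl.movel(position, frame=None, max_speed=0.15): straight line of the TCP; frame=None keeps the orientation; max_speed is the mean speed in m/s.
- ctrl.set_joints(angles): joint-space move.
- ctrl.ungrasp() and ctrl.close_gripper(force=None): open the fingers fully, or close them until they stop; force is the grip in N (None keeps the last).
- ctrl.pause(seconds).
- ctrl.ik(position, orientation): joint angles nearest the present ones, or None.
- get_state(): the state.
- vision.grab_frame(name): name is "side" or "top"; returns (picture, depth): 400x640x3 uint8, blue, green, red; 400x640 float32, m along the optical axis (not along the pixel's ray), 0 where there is no reading.
- vision.camera_info(name): a dict with "mtx" (3x3 intrinsics, pixels), "dist_coeffs" ([k1, k2, p1, p2, k3] as OpenCV has them; the pictures are not rectified), "R" (3x3) and "t" (3): a world point X has camera coordinates R X + t. Camera axes: x right, y down, z forward; pixel columns grow to the right and rows downward; lengths in m; the calibration is good to about 2 mm. A picture is of the moment at which its call begins. camera_info takes no time and is no camera call.
A pose or a line that the arm cannot do raises ctrl.Unreachable and nothing moves.
- ticket.close_job(): hands the job in, once; it reports no verdict.
Trained networks look in the newest picture that a camera, given by its name, has taken for a name from the list of things; names that differ only in an ending like _2 or _b are one class to them, and where a whole thing is asked for, a point or a joint stands for the part that bears it (a point fixed in the world has none). Each returns a list of dicts, best first, with "p" (0 to 1); they miss things now and then, are a little off and sometimes report something else, mostly with a low value. They report only what shows in the picture. A call takes as long as a camera call.
- models.recognise(camera, target): "point" ([column, row] in pixels, amid what is visible of it).
- models.masks_of(camera, target): "mask" (400x640 bool, what is visible of it) and "point" ([column, row] in pixels, amid what is visible of it).
The state is a dict: "time": time; "qpos": joint angles; "qd": joint speeds; "tau": joint torques, N m; "tcp_pos": TCP position; "eef_rot": TCP orientation; "contact_force": force on the tool from outside, world axes, zero at the start; "wrist_torque": the same for the moment, N m; "width": finger opening in m.
Only numpy, scipy, OpenCV 4.12 (cv2) and the standard library are available. Lean on these libraries where they do the work, as an engineer would, in place of code of your own. Each camera call takes 0.05 s, during which the arm holds its last target. There are 200 camera calls.

### The job

Someone needs a tablet: pull the drawer of the small medicine chest fully out to its stop, then press the white safety cap of the amber pill bottle right down, twist it anticlockwise (seen from above) until it comes free, and lift it straight off. Finish while still holding the cap in the gripper, level and steady, straight above its open bottle with 5 to 10 cm of air between cap and bottle. Leave both bottles standing in their wells and the drawer out, and do not knock over the tumbler or the jam jar.

Things in the scene. Friction and masses are not known exactly. Their poses are not given: they have to be found in the camera images.
- chest: fixed light-wood medicine chest on the worktop, 200 deep x 250 wide x 118 mm high; its white drawer front bears a green cross. Origin: centre of its underside; x into the chest (its front faces -x, towards the robot within 12 degrees), z up. The 100 mm high drawer front is 12 mm thick and stands before the carcass; its upper edge is 106 mm, the drawer's sides 54 mm above the worktop.
- drawer (a joint): slide of the chest's only drawer, m: 0 shut, 0.160 at its stop. It moves along the chest's -x and needs 2 to 4 N.
- drawer_handle (a point): middle of the dark bar handle on the drawer front, 88 mm above the worktop; it travels with the drawer. The straight part of the bar is level, along the chest's y, 76 mm long, 10 mm thick, its centre line 38 mm in front of the drawer front, whose upper edge is 18 mm above it. Axes as the chest's.
- pill_bottle: amber square bottle, 56 x 56 mm, 79 mm high to its rim, in one of two wells in the drawer (left or right, 60 mm from the middle), hidden until the drawer is out. The well, 59 mm square and 30 mm deep, keeps it from turning; its centre is 130 mm along +x from the handle, at the stop 80 mm before the chest. Origin: centre of its underside, 11 mm above the worktop; z up.
- safety_cap: white round ribbed push-and-turn cap with red arrows on top, 47 mm across, 30.5 mm high, on the pill bottle. Origin: centre of its lower edge, 61 mm above the bottle's underside while shut (x axes of cap and bottle then agree); z up. Collar of the bottle (44 mm across) 6 mm below that edge, square shoulder 12 mm below it.
- cap_disc (a joint): spring inside the cap, m: 0 while the cap sits shut, 0.006 with the cap pressed right down on the collar (5 N at first, 11 N there). Pressed 4 mm or more it turns anticlockwise seen from above; keep pressing while turning. From 55 to 95 degrees of turn the cap is free and lifts off (then about -0.002); hard stop at 100 degrees. Unpressed, or clockwise, it is blocked.
- vitamin_bottle: white square bottle with a green cap, 56 x 56 x 72 mm, in the other well, where it stays. Origin: centre of its underside.
- tumbler: clear drinking glass on the worktop, 82 mm across, 86 mm high, origin centre of its underside; a bystander.
- jam_jar: glass jar with a green lid, 68 mm across, 84 mm high, on the chopping board at the right (board 22 mm thick), origin centre of its underside; a bystander.

How it is judged:
By the outcome, as a careful person would: the job done as asked, in the order asked, and still so for the second after the job is handed in, while the arm keeps its last pose, push and grip.
It also fails if it takes over 48 s, if anything falls off the work surface, if the arm or the gripper's body presses on something with over 40 N, if the wrist force passes 120 N, or if a joint passes its speed limit or range.

## Working session

There is one attempt and no reset: what is moved stays moved. The work goes in short steps, each a Python script; the robot and the scene stay as the last script left them, time stands still between calls to the robot, and variables do not carry over. Pictures are saved under pics/ and viewed, on a budget of 10 in all, crops included, one or two more only if the job needs it, and the job is handed in when it is done.

```bash
ls; mkdir -p pics; cat > h.py <<'E'
import numpy as np, cv2
from station import ctrl, get_state, vision, ticket, models
from scipy.spatial.transform import Rotation as Rn
def cam(n):
    c=vision.camera_info(n); return np.array(c["mtx"],float),np.array(c["dist_coeffs"],float),np.array(c["R"],float),np.array(c["t"],float).ravel()
def cloud(n,depth,mask):
    K,D,R,t=cam(n); v,u=np.nonzero(mask&(depth>0))
    p=cv2.undistortPoints(np.c_[u,v].astype(float).reshape(-1,1,2),K,D).reshape(-1,2)
    z=depth[v,u]; return (np.c_[p*z[:,None],z]-t)@R
def px(n,X):
    K,D,R,t=cam(n); return cv2.projectPoints(np.atleast_2d(np.array(X,float)),cv2.Rodrigues(R)[0],t,K,D)[0].reshape(-1,2)
def down(yaw): # tool z down, tool y axis at angle yaw from world y
    q=(Rn.from_euler('z',yaw)*Rn.from_euler('x',np.pi)).as_quat(); return [q[3],q[0],q[1],q[2]]
def st():
    s=get_state(); print('t',round(s['time'],2),'tcp',np.round(s['tcp_pos'],4),'F',np.round(s['contact_force'],1),'T',np.round(s['wrist_torque'],2),'w',round(s['width'],4)); return s
E
python3 - <<'E'
from h import *
s=st(); print(s['eef_rot'],ctrl.pinch_z)
ims=[]
for n in("side","top"):
    im,d=vision.grab_frame(n); ims.append(im); K,D,R,t=cam(n); print(n,'campos',np.round(-R.T@t,3),'dir',np.round(R[2],2))
    for k in("drawer_handle","drawer","chest","tumbler","jam_jar"):
        for r in models.masks_of(n,k)[:2]:
            P=cloud(n,d,r["mask"]); print(n,k,round(r["p"],2),np.round(r["point"]),len(P), np.round(np.percentile(P,[2,50,98],axis=0),3).tolist() if len(P) else '')
    np.savez(f'{n}0.npz',im=im,d=d)
cv2.imwrite('pics/a.png',cv2.resize(np.vstack(ims),(480,600)))
cv2.imwrite('pics/side.png',ims[0]);cv2.imwrite('pics/top.png',ims[1])
E
```

```text
pics
t 0.0 tcp [0.2164 0.5857 0.1983] F [-0.5  0.6 -0.9] T [ 0.03 -0.03 -0.03] w 0.0855
[-1.41564097e-04  1.75972565e-01  9.84394662e-01 -8.86383169e-04] -0.0187
side campos [0.161 0.119 0.627] dir [ 0.6  -0.49 -0.63]
side drawer_handle 0.57 [304. 231.] 3523 [[0.586, -0.362, 0.011], [0.626, -0.227, 0.076], [0.643, -0.128, 0.107]]
side drawer 0.74 [303. 233.] 3533 [[0.586, -0.362, 0.011], [0.626, -0.226, 0.076], [0.644, -0.128, 0.107]]
side drawer 0.66 [379. 184.] 1306 [[0.615, -0.522, 0.007], [0.647, -0.474, 0.058], [0.692, -0.444, 0.086]]
side chest 0.78 [274. 205.] 12867 [[0.598, -0.36, 0.012], [0.686, -0.204, 0.117], [0.833, -0.108, 0.12]]
side tumbler 0.7 [377. 184.] 1327 [[0.615, -0.522, 0.006], [0.647, -0.473, 0.058], [0.692, -0.444, 0.086]]
side jam_jar 0.78 [421. 195.] 1263 [[0.529, -0.557, 0.018], [0.549, -0.498, 0.079], [0.591, -0.483, 0.108]]
top campos [ 0.553 -0.288  1.261] dir [ 0.08 -0.02 -1.  ]
top drawer_handle 0.56 [293. 199.] 944 [[0.585, -0.361, -0.001], [0.626, -0.252, 0.095], [0.644, -0.142, 0.109]]
top drawer 0.8 [294. 202.] 897 [[0.586, -0.361, 0.019], [0.627, -0.252, 0.097], [0.644, -0.135, 0.109]]
top chest 0.87 [285. 175.] 6009 [[0.592, -0.363, 0.071], [0.684, -0.241, 0.117], [0.762, -0.122, 0.122]]
top tumbler 0.96 [387. 192.] 884 [[0.618, -0.52, 0.006], [0.657, -0.491, 0.016], [0.691, -0.446, 0.086]]
top tumbler 0.74 [292. 200.] 907 [[0.586, -0.359, 0.002], [0.626, -0.25, 0.095], [0.644, -0.14, 0.109]]
top jam_jar 0.91 [396. 225.] 578 [[0.532, -0.538, 0.03], [0.56, -0.506, 0.105], [0.585, -0.483, 0.109]]
```

```bash
python3 - <<'E'
from h import *
T={}
for n in("side","top"):
    f=np.load(n+'0.npz'); P=cloud(n,f['d'],np.ones((400,640),bool))
    roi=(P[:,0]>.5)&(P[:,0]<.9)&(P[:,1]>-.42)&(P[:,1]<-.05)
    P=P[roi]
    top=P[(abs(P[:,2]-.118)<.006)]
    r=cv2.minAreaRect((top[:,:2]*1000).astype(np.float32)); print(n,'top rect',r, np.median(top[:,2]))
    print(np.round(cv2.boxPoints(r)))
    # bar: pts z .08-.1 in front
    T[n]=P
    fr=P[(P[:,2]>.02)&(P[:,2]<.075)&(P[:,0]>.55)&(P[:,0]<.68)&(P[:,1]>-.36)&(P[:,1]<-.13)]
    if len(fr)>50:
        for _ in range(4):
            A=np.c_[fr[:,1],np.ones(len(fr))]; c=np.linalg.lstsq(A,fr[:,0],rcond=None)[0]; e=fr[:,0]-A@c; fr=fr[abs(e-np.median(e))<max(.003,e.std()*1.5)]
        print('front plane x=a*y+b',c,len(fr),'yaw deg',np.degrees(np.arctan(c[0])),e.std())
        for zz in[(.078,.097)]:
            b=P[(P[:,2]>.075)&(P[:,2]<.1)]; e=b[:,0]-(c[0]*b[:,1]+c[1]); b=b[(e<-.025)&(e>-.055)]
            print('bar',len(b),np.round(np.percentile(b,[1,10,50,90,99],axis=0),4).tolist())
E
```

```text
side top rect ((767.2147827148438, -236.69515991210938), (261.95458984375, 259.4565734863281), 4.6500630378723145) 0.11828494452559585
[[ 626. -118.]
 [ 647. -377.]
 [ 908. -355.]
 [ 887.  -97.]]
front plane x=a*y+b [-0.08362721  0.60749708] 1240 yaw deg -4.7803631622314064 0.0007894096443753455
bar 275 [[0.5819, -0.3064, 0.0861], [0.584, -0.2964, 0.0885], [0.5887, -0.2446, 0.092], [0.5965, -0.1998, 0.0939], [0.6062, -0.1926, 0.0947]]
top top rect ((704.5193481445312, -241.5294189453125), (137.19578552246094, 256.2388916015625), 4.14158821105957) 0.11737948524966182
[[ 627. -119.]
 [ 645. -374.]
 [ 782. -364.]
 [ 764. -109.]]
front plane x=a*y+b [-0.08417338  0.60644214] 106 yaw deg -4.811437475790116 0.00022715481075111837
bar 203 [[0.5832, -0.3079, 0.0853], [0.5855, -0.2982, 0.0882], [0.5904, -0.252, 0.0915], [0.5972, -0.2054, 0.0947], [0.6066, -0.194, 0.0976]]
```

View pics/a.png

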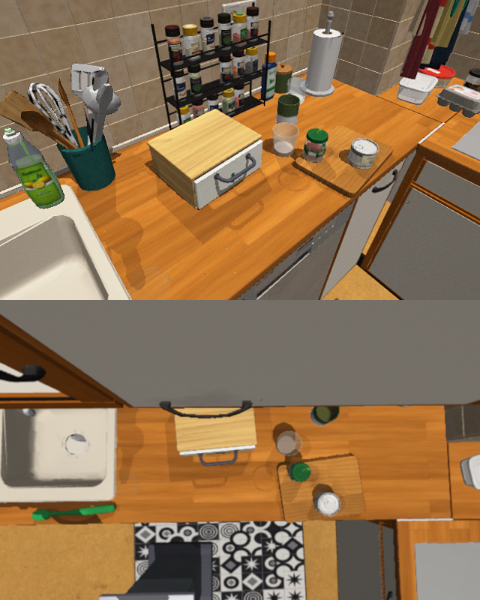

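```bash
python3 - <<'E'
from h import *
f=np.load('side0.npz'); P=cloud('side',f['d'],np.ones((400,640),bool))
r=np.hypot(P[:,0],P[:,1]); Q=P[(P[:,2]>.12)&(r<.8)]
if len(Q):
    v,c=np.unique(np.floor(Q[:,:2]*20)/20,axis=0,return_counts=True)
    for a,b in zip(v,c):
        if b>15: m=(np.floor(Q[:,:2]*20)/20==a).all(1); print(a,b,Q[m,2].max().round(3))
f=np.load('top0.npz'); P=cloud('top',f['d'],np.ones((400,640),bool)); Q=P[(P[:,2]>.3)]; print('cab',np.percentile(Q,[0,1,50,99],axis=0).round(3).tolist())
th=np.radians(4.8); ex=np.array([np.cos(th),np.sin(th),0]); ey=np.array([-ex[1],ex[0],0])
H=np.array([.590,-.251,.088]); s=st(); print(np.round(s['qpos'],2))
for yaw in(th+np.pi/2,th-np.pi/2):
    for off,z in((0,.30),(0,.05),(-.165,.05),(-.165,.3)):
        p=H+ex*(off-.03); p[2]=z; print(off,z,np.round(p,3),np.round(ctrl.ik(p.tolist(),down(yaw)) if ctrl.ik(p.tolist(),down(yaw)) is not None else np.nan,2))
for sy in(-.06,.06):
    for d in range(-180,180,30):
        p=H+ex*(-.03)+ey*sy; p[2]=.12; q=ctrl.ik(p.tolist(),down(np.radians(d))); print(sy,d,None if q is None else np.round(q,2))
E
```

```text
[ 0.65 -0.3 ] 17 0.121
[ 0.65 -0.25] 17 0.121
[ 0.65 -0.2 ] 16 0.121
cab [[0.642, -0.723, 0.641], [0.654, -0.628, 0.653], [0.669, -0.295, 0.921], [0.698, 0.062, 1.027]]
t 0.6 tcp [0.2166 0.5863 0.1992] F [-0.8 -0.5 -0.6] T [-0.   -0.03 -0.04] w 0.0851
[-1.11  0.51 -0.24  1.5   0.13  1.15 -0.15]
0 0.3 [ 0.56  -0.254  0.3  ] [-0.04  0.52  0.76  1.35 -0.35  1.41  0.79]
0 0.05 [ 0.56  -0.254  0.05 ] [ 0.08  0.69  0.52  1.72 -0.44  0.85  0.87]
-0.165 0.05 [ 0.396 -0.267  0.05 ] [ 0.2   0.52  0.5   2.08 -0.42  0.63  1.07]
-0.165 0.3 [ 0.396 -0.267  0.3  ] [-0.16  0.3   0.96  1.7  -0.26  1.28  0.94]
0 0.3 [ 0.56  -0.254  0.3  ] [-0.19  0.64  1.15  1.36 -0.58  1.5  -2.14]
0 0.05 [ 0.56  -0.254  0.05 ] [-0.2   0.94  1.15  1.72 -0.94  1.14 -1.81]
-0.165 0.05 [ 0.396 -0.267  0.05 ] [-0.13  0.77  1.15  2.08 -0.92  0.93 -1.51]
-0.165 0.3 [ 0.396 -0.267  0.3  ] [-0.26  0.36  1.15  1.7  -0.34  1.31 -2.1 ]
-0.06 -180 [ 0.33  0.61  0.24  1.55 -0.17  1.    2.19]
-0.06 -150 [ 0.36  0.61  0.18  1.55 -0.12  0.99  2.67]
-0.06 -120 [-0.09  0.87  1.15  1.56 -0.83  1.26 -2.47]
-0.06 -90 [-0.09  0.87  1.15  1
[... 383 characters left out ...]
 1.03  1.31]
-0.06 150 [ 0.27  0.62  0.33  1.55 -0.23  1.    1.72]
0.06 -180 [ 0.22  0.52  0.12  1.72 -0.07  0.91  1.94]
0.06 -150 [ 0.3   0.52 -0.01  1.71  0.    0.91  2.39]
0.06 -120 [ 0.37  0.52 -0.12  1.71  0.08  0.91  2.84]
0.06 -90 [-0.32  0.79  1.15  1.72 -0.79  1.17 -2.08]
0.06 -60 [-0.32  0.79  1.15  1.72 -0.79  1.17 -1.56]
0.06 -30 [-0.16  0.63  0.75  1.72 -0.5   1.   -1.31]
0.06 0 [-0.13  0.61  0.71  1.72 -0.47  0.98 -0.82]
0.06 30 [-0.08  0.59  0.62  1.72 -0.4   0.96 -0.36]
0.06 60 [-0.03  0.57  0.52  1.72 -0.34  0.94  0.1 ]
0.06 90 [ 0.01  0.56  0.46  1.72 -0.29  0.93  0.58]
0.06 120 [ 0.05  0.55  0.39  1.72 -0.25  0.93  1.06]
0.06 150 [ 0.11  0.53  0.29  1.72 -0.18  0.92  1.52]
```

```bash
python3 - <<'E'
from h import *
th=np.radians(4.8); ex=np.array([np.cos(th),np.sin(th),0])
p=np.array([.590,-.251,0])-.03*ex
ctrl.movel([.25,.5,.30],max_speed=.3)
p[2]=.15; ctrl.movep(p.tolist(),down(th+np.pi/2)); s=st()
ims=[vision.grab_frame(n)[0] for n in("side","top")]
a=px('side',[.6,-.25,.1])[0].astype(int);b=px('top',[.6,-.25,.1])[0].astype(int); print(a,b)
c=[cv2.resize(im[max(0,q[1]-85):max(0,q[1]-85)+170,q[0]-100:q[0]+100],(400,340)) for im,q in zip(ims,(a,b))]
cv2.imwrite('pics/b.png',np.hstack(c))
E
```

```text
t 4.12 tcp [ 0.5607 -0.2523  0.15  ] F [-0.4 -0.4 -0.5] T [ 0.06 -0.03  0.02] w 0.0856
[319 222] [291 212]
```

View pics/b.png

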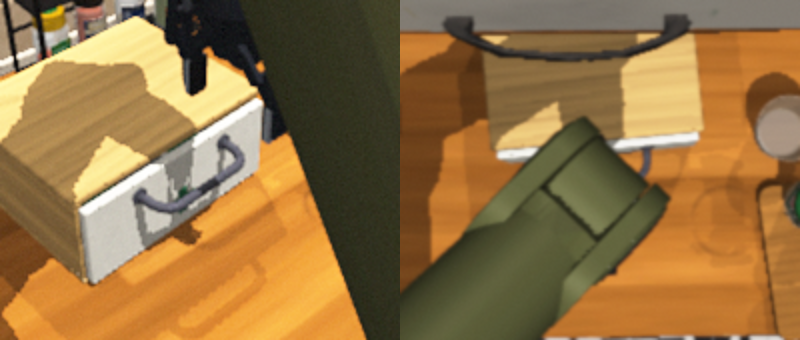

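The picture shows the gripper above the handle (side crop ~(195,90) vs. bar ~(185,205)), which is clear of the chest. Next I descend and hook the bar.

```bash
python3 - <<'E'
from h import *
th=np.radians(4.8); ex=np.array([np.cos(th),np.sin(th),0])
H=np.array([.590,-.251,0]); 
def go(off,z,v): 
    p=H+off*ex; p[2]=z; ctrl.movel(p.tolist(),max_speed=v)
go(-.03,.085,.15); s=st()
if np.linalg.norm(s['contact_force'])<6:
    go(-.03,.05,.1); s=st()
    if np.linalg.norm(s['contact_force'])<6:
        for o in(-.06,-.12,-.175,-.185,-.190,-.195,-.200,-.205):
            go(o,.05,.08); s=st()
            if abs(s['contact_force'][0])>10: break
E
```

```text
t 4.8 tcp [ 0.5603 -0.2538  0.0855] F [ 0.6 -0.   0.4] T [0.03 0.02 0.  ] w 0.0853
t 5.3 tcp [ 0.5603 -0.2537  0.0504] F [ 0.3 -0.4  0.3] T [ 0.01 -0.    0.06] w 0.0852
t 5.83 tcp [ 0.5307 -0.2561  0.0505] F [-0.1  0.4 -0.4] T [ 0.04 -0.04  0.01] w 0.0852
t 6.72 tcp [ 0.4711 -0.261   0.0501] F [ 0.6 -0.8  0.3] T [-0.02 -0.   -0.  ] w 0.0854
t 7.56 tcp [ 0.4162 -0.2657  0.0501] F [ 0.2  0.7 -0.2] T [-0.01 -0.01  0.04] w 0.0853
t 7.83 tcp [ 0.4051 -0.2665  0.05  ] F [-0.4 -0.  -0.1] T [-0.04 -0.04 -0.04] w 0.0853
t 8.08 tcp [ 0.4004 -0.2669  0.05  ] F [ 0.6 -0.3 -0.3] T [ 0.04 -0.03  0.02] w 0.0857
t 8.33 tcp [ 0.3953 -0.2673  0.05  ] F [ 1.   0.5 -0.2] T [ 0.02 -0.01 -0.  ] w 0.0853
t 8.58 tcp [ 0.3904 -0.2677  0.05  ] F [ 0.4  0.  -0.9] T [ 0.   -0.07  0.01] w 0.0855
t 8.83 tcp [ 0.3853 -0.2682  0.05  ] F [-0.1  0.7  0.9] T [ 0.01  0.02 -0.03] w 0.0854
```

```bash
python3 - <<'E'
from h import *
im,d=vision.grab_frame("side"); it,dt=vision.grab_frame("top")
print(px('side',[[.43,-.264,.088],[.59,-.251,.088],[.385,-.268,.05]]),px('top',[[.43,-.264,.088],[.59,-.251,.088]]))
cv2.imwrite('pics/c.png',np.vstack([im[100:400,120:520],it[100:400,120:520]]))
E
```

```text
[[388.17196313 275.39022365]
 [323.03016348 229.49858673]
 [406.60430654 304.28008926]] [[297.53325257 283.45284321]
 [291.69140027 217.1533144 ]]
```

View pics/c.png

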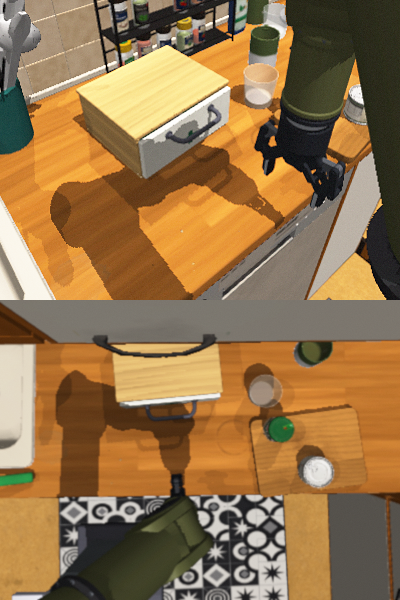

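```bash
python3 - <<'E'
from h import *
s=st(); R=Rn.from_quat(np.roll(s['eef_rot'],-1)).as_matrix(); print(R.round(3))
p=np.array(s['tcp_pos']); pts=[p, p+R[:,1]*.05-R[:,2]*.013,p-R[:,1]*.05-R[:,2]*.013]
im,d=vision.grab_frame("side"); q=px('side',pts); print(q)
P=cloud('side',d,np.ones(d.shape,bool)); m=(abs(P[:,0]-p[0])<.1)&(abs(P[:,1]-p[1])<.06)&(P[:,2]>.01)&(P[:,2]<.13)
P=P[m]; 
for z in np.arange(.01,.13,.015):
    k=P[(P[:,2]>=z)&(P[:,2]<z+.015)]; print(round(z,3),len(k),np.round(np.percentile(k,[1,25,50,75,99],axis=0)[:,:2],3).tolist() if len(k) else '')
c=im.copy()
for u,v in q: cv2.circle(c,(int(u),int(v)),3,(0,0,255),1)
cv2.imwrite('pics/d.png',cv2.resize(c[200:350,320:520],(800,600)))
E
```

```text
t 8.93 tcp [ 0.3857 -0.2682  0.05  ] F [ 0.3 -0.3  0.3] T [ 0.03 -0.    0.03] w 0.0853
[[-0.084  0.997  0.   ]
 [ 0.997  0.084 -0.   ]
 [-0.     0.    -1.   ]]
[[406.34560168 303.93124225]
 [384.26036512 282.64293623]
 [432.6231438  317.45519205]]
0.01 0 
0.025 0 
0.04 0 
0.055 0 
0.07 0 
0.085 24 [[0.336, -0.277], [0.405, -0.27], [0.428, -0.265], [0.429, -0.262], [0.432, -0.254]]
0.1 134 [[0.329, -0.278], [0.336, -0.266], [0.428, -0.262], [0.429, -0.258], [0.441, -0.253]]
0.115 153 [[0.329, -0.277], [0.335, -0.266], [0.341, -0.262], [0.429, -0.258], [0.441, -0.253]]
0.13 0
```

View pics/d.png

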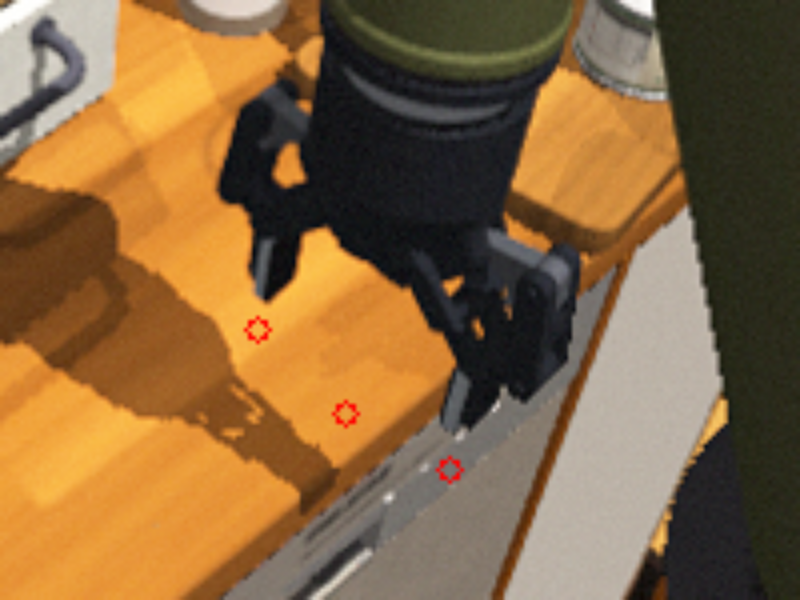

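```bash
python3 - <<'E'
from h import *
s=get_state(); R=Rn.from_quat(np.roll(s['eef_rot'],-1)).as_matrix(); p=np.array(s['tcp_pos'])
for h in(.01,.02,.03,.04):
    print(h,px('side',[p+R[:,1]*a+R[:,0]*b-R[:,2]*h for a in(.043,.052) for b in(-.011,.011)]).round().tolist())
th=np.radians(4.8); ex=np.array([np.cos(th),np.sin(th),0])
H=np.array([.590,-.251,0]); 
def go(off,z,v): 
    p=H+off*ex; p[2]=z; ctrl.movel(p.tolist(),max_speed=v)
go(-.205,.095,.2);go(-.028,.095,.25);go(-.028,.06,.15); s=st()
if np.linalg.norm(s['contact_force'])<6:
    go(-.028,.028,.1); s=st()
    if np.linalg.norm(s['contact_force'])<6:
        go(-.065,.028,.08);s=st()
im,d=vision.grab_frame("side")
cv2.imwrite('pics/e.png',cv2.resize(im[150:350,220:480],(780,600)))
E
```

```text
0.01 [[391.0, 283.0], [383.0, 289.0], [387.0, 280.0], [379.0, 286.0]]
0.02 [[392.0, 279.0], [384.0, 286.0], [388.0, 276.0], [380.0, 283.0]]
0.03 [[392.0, 275.0], [385.0, 282.0], [388.0, 272.0], [380.0, 279.0]]
0.04 [[393.0, 271.0], [385.0, 278.0], [389.0, 269.0], [381.0, 275.0]]
t 10.6 tcp [ 0.5609 -0.2536  0.0601] F [-0.4  1.2  0.1] T [-0.02  0.01  0.01] w 0.0858
t 11.07 tcp [ 0.5621 -0.2535  0.0283] F [ 0.2 -0.5 -0.2] T [-0.01 -0.03 -0.04] w 0.0853
t 11.68 tcp [ 0.5254 -0.2566  0.0283] F [ 0.1  0.1 -0. ] T [-0.01  0.05 -0.04] w 0.0854
```

View pics/e.png

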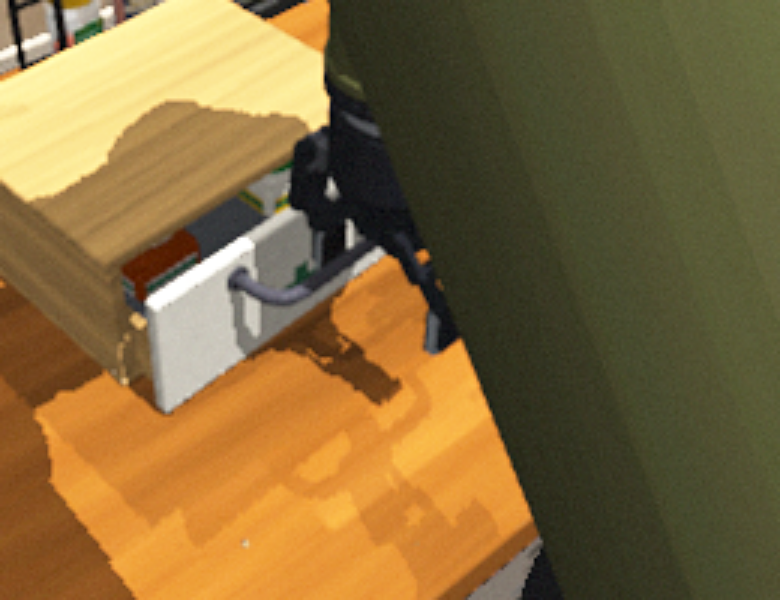

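```bash
python3 - <<'E'
from h import *
th=np.radians(4.8); ex=np.array([np.cos(th),np.sin(th),0])
H=np.array([.590,-.251,0]); 
def go(off,z,v): 
    p=H+off*ex; p[2]=z; ctrl.movel(p.tolist(),max_speed=v)
go(-.185,.028,.08); st()
for o in(-.192,-.195,-.198,-.2,-.202,-.204,-.206,-.208,-.21):
    go(o,.028,.04); s=st()
    if abs(s['contact_force'][0])>12: break
print(o)
go(o+.012,.028,.1); st(); go(o+.012,.12,.25); go(o+.012-.03,.25,.3)
s=st()
ims=[]
for n in("side","top"):
    im,d=vision.grab_frame(n); ims.append(im)
    for k in("safety_cap","pill_bottle","vitamin_bottle","drawer"):
        for r in models.masks_of(n,k)[:2]:
            P=cloud(n,d,r["mask"]); print(n,k,round(r["p"],2),np.round(r["point"]),len(P), np.round(np.percentile(P,[2,50,98],axis=0),3).tolist() if len(P) else '')
    np.savez(f'{n}1.npz',im=im,d=d)
cv2.imwrite('pics/f.png',np.vstack([ims[0][100:400,150:550],ims[1][150:400,150:550]]))
E
```

```text
t 13.38 tcp [ 0.4058 -0.2667  0.028 ] F [-0.3  0.1 -0. ] T [-0.01  0.02 -0.04] w 0.0853
t 13.7 tcp [ 0.3981 -0.2671  0.028 ] F [ 1.1 -0.   0.1] T [-0.01 -0.03  0.03] w 0.0857
t 13.95 tcp [ 0.3954 -0.2673  0.028 ] F [0.3 0.4 0. ] T [-0.02 -0.05  0.05] w 0.0856
t 14.2 tcp [ 0.3931 -0.2676  0.0281] F [ 3.2  0.1 -1.1] T [ 0.13 -0.55 -0.  ] w 0.0851
t 14.45 tcp [ 0.3931 -0.2677  0.0281] F [ 9.9  1.1 -5.7] T [ 0.16 -1.71  0.  ] w 0.0854
t 14.7 tcp [ 0.3931 -0.2678  0.0281] F [15.5  2.  -8.7] T [ 0.24 -2.64 -0.04] w 0.0854
-0.202
t 14.97 tcp [ 0.4002 -0.2668  0.0278] F [-0.3 -0.9 -0.7] T [ 0.01 -0.03  0.03] w 0.0856
t 16.07 tcp [ 0.3703 -0.2689  0.2494] F [-0.1  0.2 -0. ] T [-0.01  0.01  0.02] w 0.0853
side safety_cap 0.82 [314. 252.] 646 [[0.533, -0.214, 0.075], [0.548, -0.189, 0.102], [0.576, -0.171, 0.105]]
side pill_bottle 0.67 [313. 272.] 541 [[0.527, -0.219, 0.041], [0.536, -0.177, 0.058], [0.575, -0.166, 0.067]]
side vitamin_bottle 0.79 [358. 234.] 864 [[0.537, -0.338, 0.039], [0.555, -0.301, 0.062], [0.588, -0.285, 0.085]]
side vitamin_bottle 0.19 [422. 195.] 1017 [[0.529, -0.54, 0.027], [0.546, -0.496, 0.077], [0.584, -0.483, 0.108]]
side drawer 0.65 [332. 261.] 8693 [[0.43, -0.365, 0.013], [0.524, -0.237, 0.043], [0.663, -0.139, 0.107]]
top safety_cap 0.72 [270. 231.] 323 [[0.535, -0.216, 0.072], [0.557, -0.194, 0.102], [0.578, -0.173, 0.107]]
top vitamin_bottle 0.71 [320. 224.] 492 [[0.538, -0.34, 0.052], [0.565, -0.313, 0.064], [0.593, -0.288, 0.086]]
top drawer 0.75 [295. 239.] 5528 [[0.432, -0.362, 0.007], [0.535, -0.253, 0.032], [0.641, -0.145, 0.107]]
```

View pics/f.png

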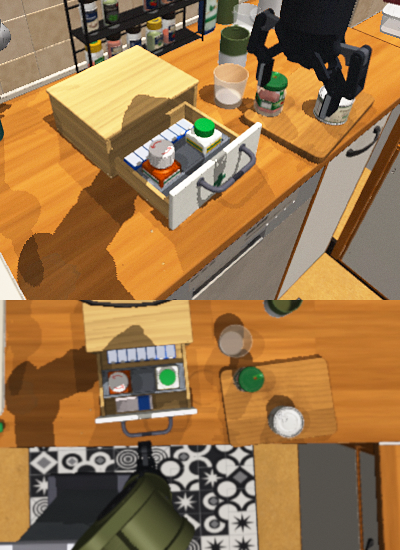

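```bash
python3 - <<'E'
from h import *
for n in("side","top"):
    f=np.load(n+'1.npz'); P=cloud(n,f['d'],np.ones((400,640),bool))
    m=(np.hypot(P[:,0]-.556,P[:,1]+.194)<.04)&(P[:,2]>.097)&(P[:,2]<.108); c,r=cv2.minEnclosingCircle((P[m,:2]*1000).astype(np.float32)); print(n,c,r,np.median(P[m],axis=0).round(4))
c=[.556,-.194]
ctrl.movep([*c,.16],down(np.radians(20))); st()
ctrl.movel([*c,.10],max_speed=.15); s=st()
im,d=vision.grab_frame("side")
P=cloud('side',d,np.ones(d.shape,bool)); 
for q in px('side',[[*c,.1025]]): a=q.astype(int)
print(a); y0=max(0,a[1]-100); cv2.imwrite('pics/g.png',cv2.resize(im[y0:y0+150,a[0]-100:a[0]+100],(800,600)))
E
```

```text
side (555.6157836914062, -193.95297241210938) 23.93560028076172 [ 0.5536 -0.1925  0.1028]
top (555.5653686523438, -193.79185485839844) 23.90602684020996 [ 0.5567 -0.1944  0.102 ]
t 17.73 tcp [ 0.5555 -0.1947  0.1604] F [-0.5  0.8 -0. ] T [ 0.04  0.04 -0.03] w 0.0853
t 18.27 tcp [ 0.556  -0.1948  0.1008] F [0.8 0.8 0.7] T [ 0.02 -0.02 -0.04] w 0.0856
[311 247]
```

View pics/g.png

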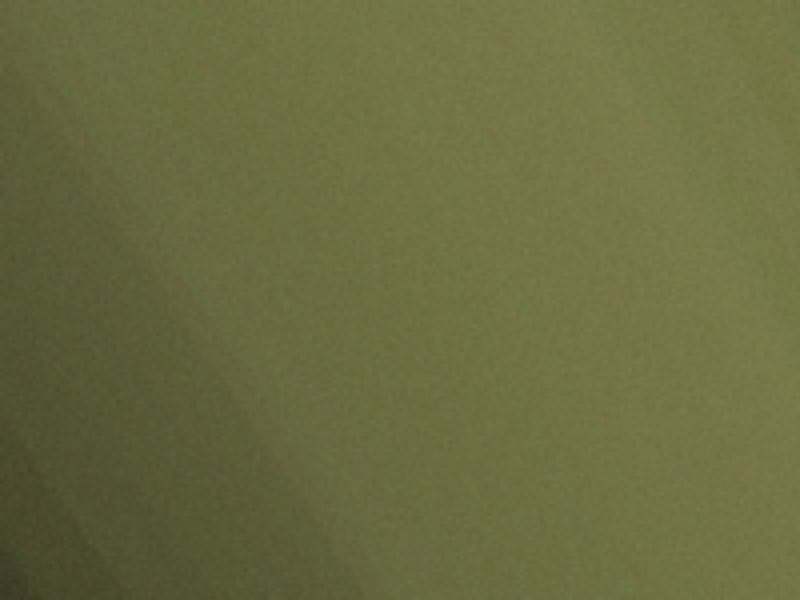

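```bash
python3 - <<'E'
from h import *
c=[.5556,-.1938]
ctrl.movel([*c,.075],max_speed=.15); s=st()
ctrl.movel([*c,.054],max_speed=.08); s=st()
if abs(s['contact_force'][2])<6:
    ctrl.close_gripper(60); s=st()
    if .042<s['width']<.052:
        z=.054
        for z in(.050,.047,.045,.043,.041):
            ctrl.movel([*c,z],max_speed=.04); s=st()
            if s['contact_force'][2]>16: break
        print('z',z,np.round(s['qpos'],3),np.round(ctrl.ik([*c,z],down(np.radians(95))),3))
E
```

```text
t 18.64 tcp [ 0.5555 -0.1937  0.0753] F [0.  0.3 0.3] T [-0.05  0.   -0.04] w 0.085
t 19.06 tcp [ 0.5553 -0.1937  0.0536] F [0.2 0.  0.8] T [-0.03  0.02 -0.01] w 0.0855
t 19.51 tcp [ 0.5559 -0.1942  0.0546] F [0.  0.6 4.6] T [0.   0.18 0.01] w 0.0447
t 19.76 tcp [ 0.5561 -0.1942  0.0508] F [-0.6  0.1  8.9] T [0.16 0.23 0.04] w 0.0448
t 20.01 tcp [ 0.5567 -0.1941  0.0486] F [-1.   2.3 13.5] T [0.49 0.16 0.01] w 0.045
t 20.26 tcp [ 0.5582 -0.194   0.0484] F [-0.7  4.6 25.9] T [ 1.21  0.28 -0.02] w 0.0451
z 0.045 [-0.2    0.768  0.863  1.796 -0.728  0.923 -0.232] [-0.016  0.665  0.507  1.797 -0.434  0.793  0.798]
```

```bash
python3 - <<'E'
from h import *
c=[.5556,-.1938]
q=np.array(ctrl.ik([*c,.046],down(np.radians(20)))); print(np.round(q-np.array(get_state()['qpos']),3))
yaw=lambda s:np.degrees(np.arctan2(*(Rn.from_quat(np.roll(s['eef_rot'],-1))*Rn.from_euler('x',-np.pi)).as_matrix()[[1,0],0]))
if abs(q-np.array(get_state()['qpos'])).max()<.08:
    for a in(0,10,25,40,55,68,78):
        k=q.copy(); k[6]+=np.radians(a); ctrl.set_joints(k.tolist()); s=st(); print(a,yaw(s))
        if abs(s['wrist_torque'][2])>2.5: print('torque stop');break
E
```

```text
[ 0.     0.003 -0.001  0.003  0.002 -0.001 -0.001]
t 20.51 tcp [ 0.558  -0.1941  0.0485] F [ 0.2  2.3 18.4] T [ 0.78 -0.05 -0.02] w 0.0447
0 20.04054768312063
t 20.8 tcp [ 0.5579 -0.1946  0.0485] F [ 0.7  2.6 18.2] T [ 0.49 -0.03  0.07] w 0.0452
10 30.072064430463826
t 21.16 tcp [ 0.5579 -0.195   0.0486] F [-0.2  0.7 16.7] T [ 0.33 -0.06  0.11] w 0.0448
25 45.05491278717698
t 21.52 tcp [ 0.5578 -0.1951  0.0485] F [ 0.9  0.7 17.3] T [0.22 0.07 0.11] w 0.0452
40 60.050479608102926
t 21.88 tcp [ 0.5578 -0.1952  0.0485] F [ 0.5  1.3 16.8] T [0.17 0.09 0.1 ] w 0.0451
55 75.04933399851012
t 22.21 tcp [ 0.5578 -0.1952  0.0485] F [ 0.8  0.7 16.3] T [0.12 0.07 0.08] w 0.045
68 88.049855762711
t 22.5 tcp [ 0.5579 -0.1952  0.0485] F [ 0.3  0.3 16.4] T [0.03 0.03 0.06] w 0.045
78 98.06637246707693
```

```bash
python3 - <<'E'
from h import *
s=get_state(); c=[.5572,-.1947]
ok=True
for z in(.053,.056,.060,.066,.075):
    ctrl.movel([*c,z],max_speed=.05); s=st()
    if s['contact_force'][2]<-6: ok=False; break
if ok:
    # bottle rim z=.09; cap lower edge rises from ~.066 at tcp .0485 -> edge = tcp+.0175
    ctrl.movel([.5556,-.1938,.145],max_speed=.12); ctrl.pause(.3); st()
    ims=[vision.grab_frame(n)[0] for n in("side","top")]
    for n in("side","top"):
        for k in("pill_bottle","safety_cap"):
            for r in models.masks_of(n,k)[:1]: print(n,k,round(r["p"],2),np.round(r["point"]))
    cv2.imwrite('pics/h.png',np.vstack([ims[0][100:400,150:550],ims[1][130:400,150:550]]))
E
```

```text
t 22.79 tcp [ 0.5581 -0.1952  0.0541] F [ 0.1 -1.8  6.2] T [-0.11 -0.09  0.02] w 0.0451
t 23.04 tcp [ 0.5578 -0.1949  0.0564] F [ 1.2 -0.9  3.8] T [-0.06 -0.27  0.03] w 0.045
t 23.29 tcp [ 0.5572 -0.1944  0.0599] F [ 1.8 -0.3  0.4] T [-0.02 -0.34  0.01] w 0.0451
t 23.56 tcp [ 0.5574 -0.1946  0.0663] F [ 1.1 -0.7  0.4] T [ 0.09 -0.33  0.03] w 0.0448
t 23.89 tcp [ 0.5571 -0.1948  0.0754] F [-0.2  0.2  0.7] T [ 0.03 -0.04  0.03] w 0.0449
t 24.93 tcp [ 0.5554 -0.1937  0.1444] F [ 0.3  0.1 -0.5] T [-0.06  0.    0.07] w 0.0448
top pill_bottle 0.31 [386. 188.]
```

View pics/h.png

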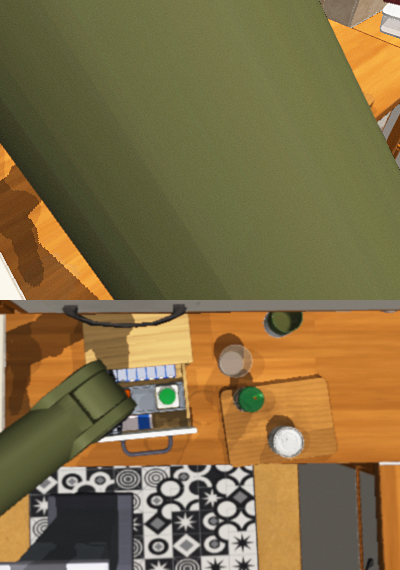

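```bash
python3 - <<'E'
from h import *
ctrl.movel([.5556,-.1938,.20],max_speed=.2)
ctrl.movel([.44,-.36,.21],max_speed=.2); s=st()
ims=[]
for n in("side","top"):
    im,d=vision.grab_frame(n); ims.append(im)
    for k in("pill_bottle","safety_cap"):
        for r in models.masks_of(n,k)[:1]:
            P=cloud(n,d,r["mask"]); print(n,k,round(r["p"],2),np.round(r["point"]),np.round(np.percentile(P,[2,50,98],axis=0),3).tolist() if len(P) else '')
cv2.imwrite('pics/i.png',np.vstack([ims[0][60:400,200:600],ims[1][140:400,150:550]]))
E
```

```text
t 26.82 tcp [ 0.4408 -0.3589  0.2095] F [-0.3  0.1 -1.3] T [-0.06  0.03  0.03] w 0.0449
side pill_bottle 0.84 [312. 268.] [[0.529, -0.221, 0.031], [0.547, -0.186, 0.062], [0.607, -0.165, 0.091]]
top pill_bottle 0.86 [271. 234.] [[0.532, -0.223, 0.037], [0.559, -0.198, 0.063], [0.586, -0.168, 0.093]]
```

View pics/i.png

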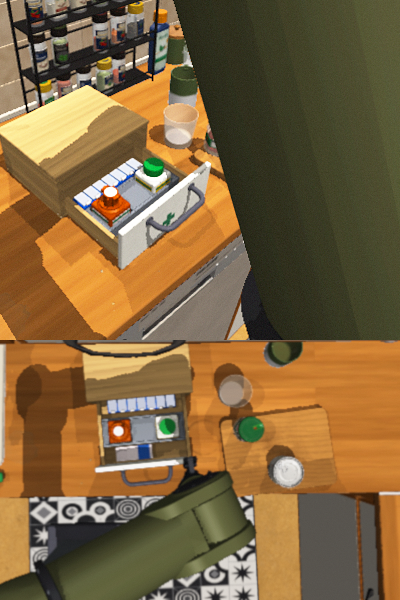

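```bash
python3 - <<'E'
from h import *
ctrl.movel([.5556,-.1938,.20],max_speed=.15)
ctrl.movel([.5556,-.1938,.1475],max_speed=.08); ctrl.pause(.6)
s=st(); print(Rn.from_quat(np.roll(s['eef_rot'],-1)).as_matrix()[:,2].round(4),np.abs(s['qd']).max())
if s['width']>.042: ticket.close_job()
E
```

```text
t 30.02 tcp [ 0.5556 -0.1938  0.1475] F [ 0.3  0.2 -0.5] T [0.   0.   0.01] w 0.0451
[ 1.e-04  0.e+00 -1.e+00] 0.0013117069900853832
the job is handed in; nothing more can be done
```

The drawer is out at its stop, and the cap is off and held above its open bottle. I handed the job in at about 30 s of the 48 s limit; no verdict was reported.

- **Drawer:** My first pull passed over the bar, because the open fingertips sit higher than I assumed. The second pull hooked it and drew the drawer out until it stopped firmly, with 15 N along the pull. That position matches 160 mm of travel.
- **Cap:** I gripped it at 60 N and pressed it down 6 mm until it bottomed. I then turned it 78° anticlockwise, keeping about 17 N on it, and lifted it off with almost no resistance.
- **Extra move:** The arm blocked the cameras' view of the bottle, so I carried the cap to one side for one look and then brought it back.
- **That look showed:** The open bottle was standing in its well with its rim at about 0.09 m. The vitamin bottle was in place, the drawer was out, and the tumbler and jam jar were upright.
- **At hand-in:** The tool was vertical and still, and the finger opening was 45 mm, so the cap was in the grip. The TCP was over the bottle axis to within about 1 mm. The gap from cap to rim comes to about 7.5 cm.

**Not seen directly:** The networks could not find the cap while it was in the gripper, because the arm hid it. That it is held rests on the finger opening, and the gap on the tool height. The opening reads 45 mm rather than the cap's nominal 47 mm, and it stayed at that value from the grasp to the hand-in.

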